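# Set the sprung marking nest to its gauge blade

### The arm

A 7-joint arm with a two-finger parallel gripper is mounted at the origin on the work surface. World frame = base frame: x ahead of the robot, y to its left, z up, the work surface at z = 0. Lengths are in m, angles in degrees, forces in N, time in s.
With the tool pointing down it reaches from about 0.425 to 0.875 m from the base axis. Payload 4.7 kg.
Tool frame: the origin (TCP) lies at the very end of the fingers, on their centre line; the grasp point (between the pads) lies 19 mm behind it; z points along the fingers, y is the direction in which the jaws open and shut (so a half turn about z gives the same grasp; the last joint's range is limited). The gripper opens to 87 mm and grips with 3 to 60 N. Pads are 19 mm wide; open, the fingers measure 117 mm over their backs; the gripper's body (75 mm by 190 mm) begins 51 mm behind the grasp point.
Start: joints at [66.01, 18.392, -4.016, 83.108, 1.295, 78.541, -3.26], TCP at [0.273, -0.59, 0.223] pointing down, gripper open.
Joint ranges: [-163.93, 163.93], [-17.29, 119.83], [-79.2, 71.16], [3.27, 140.29], [-89.18, 269.18], [5.43, 117.66], [-154.24, 154.24]. Speed limits (degrees/s): [147.25, 147.25, 180, 180, 180, 180, 180].

### API

Orientations are given as a 3x3 rotation matrix whose columns are the frame's x, y, z axes.
In Python, from cell import manip gives the robot as it stands. The module is installed in compiled form; this text tells all that it offers. Calls block until the motion is done:
- manip.move_ptp(position, orientation): joint-space move of the TCP to a pose.
- manip.movel(position, orientation=None, speed=0.15, f_stop=None): straight line of the TCP; orientation=None keeps the orientation; speed is the mean speed in m/s. With f_stop (N) it stops when the force on the tool has changed by that much, and returns True; else False.
- manip.goto_joints(angles): joint-space move.
- manip.command_gripper(opening, force=None): finger opening in m; force is the grip in N (None keeps the last); returns when the fingers have stopped.
- manip.sleep(seconds).
- manip.ik(position, orientation): joint angles nearest the present ones, or None.
- manip.get_obs(): the state.
- manip.grab_frame(name): name is "scene" or "top" or "wrist"; returns a dict with "frame" (400x640x3 uint8, red, green, blue), "fx", "fy", "cx", "cy" (pixels), "world_from_camera" (4x4, takes a point from camera to world coordinates); the wrist camera has in their place "mount" (4x4, takes a point from camera to tool coordinates, whose origin is the TCP and whose axes are the flange's). Camera axes: x right, y up, looking along -z (the intrinsics and any distortion apply to the point x, -y, -z); pixel columns grow to the right and rows downward; lengths in m; the calibration is good to about 2 mm. A picture is of the moment at which its call begins: read the wrist's pose just before it. There is no depth.
A pose or a line that the arm cannot do raises manip.MotionError and nothing moves.
- manip.hand_in(): hands the job in, once; it reports no verdict.
Trained networks look in a picture, given as the dict that the camera call returned (one of the last four; its "shot" number tells which), for a name from the list of things; names that differ only in an ending like _2 or _b are one class to them, and where a whole thing is asked for, a point or a joint stands for the part that bears it (a point fixed in the world has none). Each returns a list of dicts, best first, with "score" (0 to 1); they miss things now and then, are a little off and sometimes report something else, mostly with a low value. They report only what shows in the picture. A call takes as long as a camera call. They do not tell look-alikes from the thing itself.
- manip.masks_of(query, picture): "region" (400x640 bool, what is visible of it) and "uv" ([column, row] in pixels, amid what is visible of it).
- manip.mark_of(query, picture): "uv" ([column, row] in pixels: a listed point, or the origin of a listed thing).
The state is a dict: "clock": time; "joints": joint angles; "joint_vel": joint speeds; "tau": joint torques, N m; "tool_pos": TCP position; "orientation": TCP orientation; "force": force on the tool from outside, world axes, zero at the start; "moment": the same for the moment, N m; "grip_width": finger opening in m.
Only numpy, scipy, OpenCV 4.12 (cv2) and the standard library are available. Lean on these libraries where they do the work, as an engineer would, in place of code of your own. Each camera call takes 0.05 s, during which the arm holds its last target.

### The job

Set the height of the sprung nest for the next batch: slide the gauge blade along its guides under the front ear of the sprung ring, fully home against its stop, and let go of it there. Then take the tool holder with the plain collet nut out of the rack, stand it upright, taper down, in the sprung ring, and press it straight down until the ring sits firmly on the blade. Finish while still holding it pressed down, so that I can tighten the clamp screws, and leave the other two tool holders and the green box of end mills where they are.

Things in the scene. Friction and masses are not known exactly. Their poses are not given: they have to be found in the camera images.
- blade: gauge blade lying flat on the white table: black ribbed handle 55 long (x) x 20 wide x 20 high, with a flat steel blade 65 long x 20 wide x 6 thick out of its +x end, undersides flush; 110 g, centre of mass about 38 mm from the origin towards the tip, so once home it stays lying when let go. Origin: underside of the handle's middle; x to the tip, z up
- blade_tip (a point): middle of the lower edge of the blade's square tip, 92.5 mm from the blade's origin along its x
- nest: sprung nest, fixed on the 12 mm perforated aluminium plate; place and yaw vary. Origin: centre of its foot's underside (on that plate's top); x away from the robot, z up. Dark foot 116 x 126; dark deck 110 x 120 with its top 50 above the origin and a 38 bore. Two guide posts with coil springs at y = +46 and -46, tops 96 above the origin; the ring slides on them
- nest_mouth (a point): mouth of the blade guides, mid-width at deck-top height, x = -93 mm in the nest's frame (axes as the nest's). A tongue 60 wide carries the deck's top out to x = -96. On it stand two steel strips 5 high, 28 apart from x = -75 inwards, flaring to about 42 apart at this mouth; the blade lies on the deck between them and goes in along +x
- nest_stop (a point): where the blade's tip belongs when home: middle of the stop bar's face at deck-top height, x = -25 mm, z = 50 mm in the nest's frame (axes as the nest's), 39 mm in behind the front edge of the ring's ear
- ring (a joint): how far the sprung ring is pressed down, m: 0 free, 0.010 its own bottom stop. Free, its underside is 12 mm above the deck; with the 6 mm blade below it lands at 0.006. The springs carry the holder's weight unmoved; pressing on the seated holder moves the ring from about 4 N and brings it to the blade at about 9 N (0.8 N per mm); the rest bears on the blade: 15 to 20 N in all is right
- ring_seat (a point): centre of the top face of the sprung steel ring (72 outside, 36 bore, 14 thick), 76 mm above the nest's origin when free, moves down with the ring; z up. A front ear 36 wide reaches out to x = -64 in the nest's frame; lugs with dark clamp screws at the sides reach to y = +72 and -72
- chuck: the holder with the plain round collet nut, one of three steel tool holders in the rack, order varies; 0.45 to 0.55 kg. Origin: centre of its flange's underside, which rests on the rack or ring; z up the axis. Flange 46 dia from 0 to 20 mm, neck 31 dia to 45, nut 34 dia from 45 to 68 (flat top; grip the nut). Below: taper, 32 dia at the flange to 16 at its tip 48.4 mm down
- rack: rack, fixed, place and yaw vary: two ochre plates 90 (x) x 260 (y) mm on brass posts, top face 66 mm up, three 36 mm through holes in a row at y = -85, 0 and +85 mm, a holder in each. Origin: centre of its underside, z up. The holders' neighbours are along y: the free sides for the fingers are the x sides
- facemill: face-mill holder in the rack: flange as the others, broad dark toothed head 47 dia, top 61 mm above its origin (flange underside, z up). To be left alone
- slim: slim holder in the rack: nose tapering from 27 to 20 dia with an 8 mm cutter on top, top 94 mm above its origin (flange underside, z up). To be left alone
- millbox: green plastic box of end mills, 77 x 57 x 34 mm, on the white table; origin at its underside's centre. To be left alone
There are look-alikes about, which are no part of the job. What is shaped like the blade but yellow is not meant. Leave any blue look-alike of the chuck alone.

How it is judged:
By the outcome, as a careful person would: the job done as asked, in the order asked, and still so for the second after the job is handed in, while the arm keeps its last pose, push and grip.
It also fails if it takes over 72 s, if anything falls off the work surface, if the arm or the gripper's body presses on something with over 40 N, if the wrist force passes 120 N, or if a joint passes its speed limit or range.

## Working session

There is one attempt and no reset: what is moved stays moved. The work goes in short steps, each a Python script; the robot and the scene stay as the last script left them, time stands still between calls to the robot, and variables do not carry over. Pictures are saved under pics/ and viewed, and the job is handed in when it is done.

```bash
ls; mkdir -p pics; cat > h.py <<'E'
import numpy as np, cv2
from cell import manip
def save(p,n,crop=None,s=1):
    f=p["frame"]
    if crop: f=f[crop[1]:crop[3],crop[0]:crop[2]]
    f=cv2.resize(f,None,fx=s,fy=s,interpolation=cv2.INTER_CUBIC)
    cv2.imwrite("pics/%s.png"%n,cv2.cvtColor(f,cv2.COLOR_RGB2BGR))
E
python3 - <<'E'
from h import *
o=manip.get_obs(); print(o)
for n in("scene","top","wrist"):
    p=manip.grab_frame(n); save(p,n+"0"); print({k:v for k,v in p.items() if k!="frame"})
    for q in ["blade","blade_tip","nest","nest_mouth","nest_stop","ring_seat","chuck","rack","millbox"]:
        if n!="wrist": print(q,[(np.round(m["uv"]).tolist(),round(m["score"],2)) for m in manip.mark_of(q,p)])
E
```

```text
pics
{'clock': 0.0, 'joints': array([66.01021183, 18.4401797 , -4.01479648, 83.17535986,  1.29581993,
       78.54124366, -3.2625662 ]), 'joint_vel': array([-0.05133079, -0.04924616, -0.06030953,  0.12806266,  0.01626577,
       -0.03479644,  0.05906527]), 'tau': array([ 4.26322285e-04, -4.91281486e+01, -4.03501410e-01, -3.12525702e+01,
       -6.39788643e-02,  4.38749744e-02,  1.61533899e-04]), 'tool_pos': array([ 0.27232565, -0.589584  ,  0.22144472]), 'orientation': array([[ 9.07803425e-01,  4.19394905e-01, -9.24450895e-04],
       [ 4.19395907e-01, -9.07801810e-01,  1.71650473e-03],
       [-1.19324857e-04, -1.94595980e-03, -9.99998099e-01]]), 'force': array([-0.39018086, -0.06377674,  0.31524332]), 'moment': array([0.03253158, 0.0455184 , 0.00364667]), 'grip_width': 0.08688462787179937}
{'fx': 455.98587933113856, 'fy': 455.98587933113856, 'cx': 325.60167398578386, 'cy': 190.6683160864347, 'world_from_camera': array([[-0.00816601, -0.79798406,  0.60262323,  1.20977993],
       [ 0.99996269, -0.00481815,  0.00717015,  0.06120344],
       [-0.00281814,  0.6026593 ,  0.79799363,  1.
[... 1090 characters left out ...]
 0.86)]
nest_mouth [([306.0, 194.0], 0.88)]
nest_stop [([301.0, 169.0], 0.77), ([298.0, 164.0], 0.23)]
ring_seat [([296.0, 162.0], 0.72)]
chuck [([415.0, 186.0], 0.67), ([418.0, 236.0], 0.61)]
rack []
millbox [([233.0, 147.0], 0.97)]
{'fx': 323.27165093589707, 'fy': 323.27165093589707, 'cx': 317.52339522046907, 'cy': 201.22827208120464, 'mount': array([[-2.16374040e-04,  9.64439575e-01,  2.64303347e-01,
         7.27377802e-02],
       [ 9.99999780e-01,  3.74568799e-04, -5.48139030e-04,
        -9.66508497e-04],
       [-6.27646760e-04,  2.64303171e-01, -9.64439443e-01,
        -1.62651912e-01],
       [ 0.00000000e+00,  0.00000000e+00,  0.00000000e+00,
         1.00000000e+00]]), 'shot': 3}
```

View pics/scene0.png

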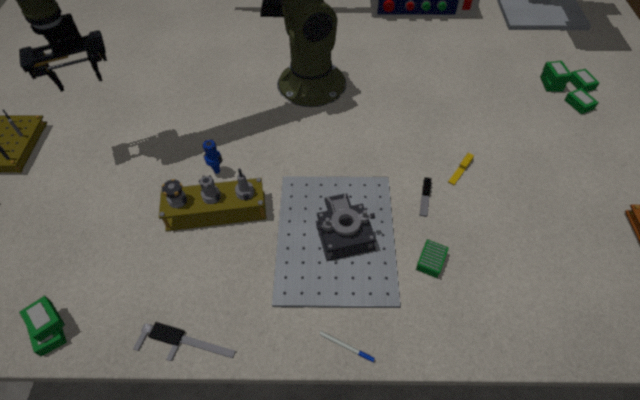

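View pics/top0.png

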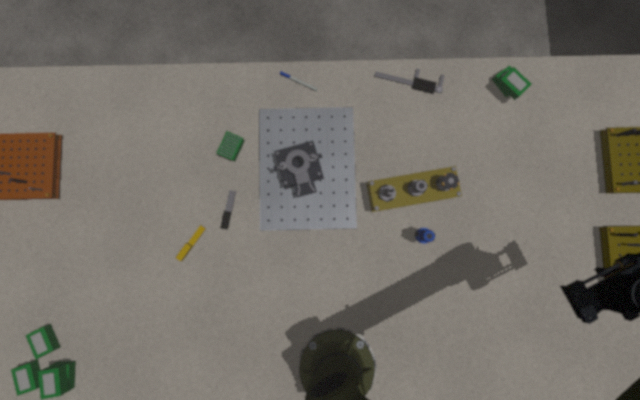

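The black blade is at top (228,210) with its tip pointing up-image, and the yellow look-alike is at (190,243). The nest is at (300,165). In the rack, left to right in the top view: slim (386,192), chuck (418,187), face mill (448,181). The blue look-alike is at (425,236). I'll take closer views with the wrist camera.

```bash
cat >> h.py <<'E'
def ray(p,uv,T=None):
    T=p["world_from_camera"] if T is None else T
    d=np.array([(uv[0]-p["cx"])/p["fx"],-(uv[1]-p["cy"])/p["fy"],-1.])
    return T[:3,3],T[:3,:3]@d
def onz(p,uv,z,T=None):
    o,d=ray(p,uv,T); return o+d*(z-o[2])/d[2]
def proj(p,X,T=None):
    T=p["world_from_camera"] if T is None else T
    c=T[:3,:3].T@(np.asarray(X)-T[:3,3])
    return np.array([p["cx"]+p["fx"]*c[0]/-c[2],p["cy"]-p["fy"]*c[1]/-c[2]])
def wrist():
    o=manip.get_obs(); p=manip.grab_frame("wrist")
    T=np.eye(4);T[:3,:3]=o["orientation"];T[:3,3]=o["tool_pos"]
    p["world_from_camera"]=T@p["mount"]
    return p
def R(yaw):  # tool down, tool x at world yaw (deg)
    c,s=np.cos(np.radians(yaw)),np.sin(np.radians(yaw))
    return np.array([[c,s,0],[s,-c,0],[0,0,-1.]])
E
python3 - <<'E'
from h import *
t=manip.grab_frame("top"); s=manip.grab_frame("scene")
for n,uv,z in [("handle",(225,222),.02),("tip",(233,191),.006),("nest",(302,164),.012),("mouth",(306,194),.062),("stop",(301,169),.062),("seat",(297,160),.088),("chuck",(418,184),.12),("slim",(386,190),.12),("fm",(448,181),.12),("blue",(425,236),.05),("box",(231,147),.03)]:
    print("top",n,onz(t,uv,z).round(3))
for n,uv,z in [("handle",(427,183),.02),("tip",(424,216),.006),("mouth",(336,194),.062),("seat",(348,215),.088),("chuck",(208,187),.12)]:
    print("scene",n,onz(s,uv,z).round(3))
print(manip.get_obs()["clock"])
E
```

```text
top handle [0.437 0.325 0.02 ]
top tip [0.532 0.304 0.006]
top nest [0.611 0.09  0.012]
top mouth [0.513 0.077 0.062]
top stop [0.587 0.09  0.062]
top seat [0.609 0.1   0.088]
top chuck [ 0.529 -0.237  0.12 ]
top slim [ 0.514 -0.148  0.12 ]
top fm [ 0.535 -0.321  0.12 ]
top blue [ 0.383 -0.269  0.05 ]
top box [0.664 0.305 0.03 ]
scene handle [0.439 0.33  0.02 ]
scene tip [0.538 0.312 0.006]
scene mouth [0.509 0.08  0.062]
scene seat [0.591 0.108 0.088]
scene chuck [ 0.533 -0.235  0.12 ]
1.15
```

```bash
python3 - <<'E'
from h import *
def look(n,pos,yaw):
    manip.move_ptp(pos,R(yaw)); p=wrist(); save(p,n)
    import pickle; pickle.dump(p,open(n+".pkl","wb"))
    print(n,manip.get_obs()["clock"])
    return p
def marks(p,qs):
    for q in qs: print(q,[(np.round(m["uv"],1).tolist(),round(m["score"],2)) for m in manip.mark_of(q,p)][:3])
p=look("w_rack",[0.47,-0.235,0.28],0); marks(p,["chuck","slim","facemill","rack"])
p=look("w_nest",[0.52,0.09,0.26],0); marks(p,["nest","nest_mouth","nest_stop","ring_seat"])
p=look("w_blade",[0.45,0.32,0.22],0); marks(p,["blade","blade_tip"])
print(manip.get_obs()["joints"])
E
```

```text
w_rack 2.7167
chuck [([319.4, 133.0], 0.83)]
slim [([249.5, 139.3], 0.95)]
facemill [([396.4, 115.1], 0.56), ([321.0, 132.2], 0.22)]
rack [([17.7, 75.3], 0.25)]
w_nest 4.2167
nest [([306.6, 104.7], 0.68)]
nest_mouth [([327.8, 183.5], 0.58)]
nest_stop [([312.7, 121.4], 0.87)]
ring_seat [([304.0, 98.4], 0.73), ([610.7, 180.0], 0.45)]
w_blade 5.425
blade [([311.4, 182.8], 0.93), ([582.6, 7.1], 0.52)]
blade_tip [([324.7, 102.7], 0.95), ([253.2, 194.3], 0.73)]
[   6.52246297   11.37445453  -49.86787637   96.03317169    8.96308608
   76.73951974 -135.07483738]
```

View pics/w_rack.png

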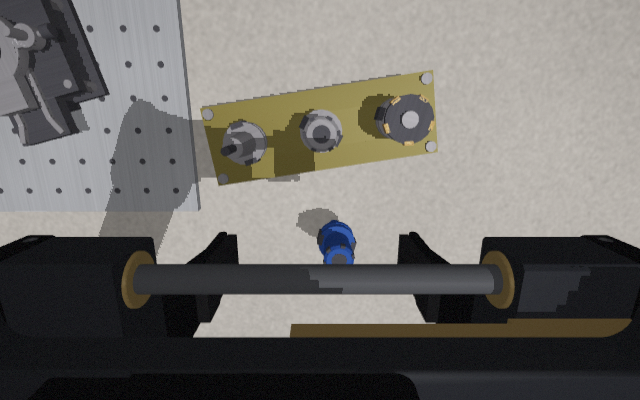

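View pics/w_nest.png

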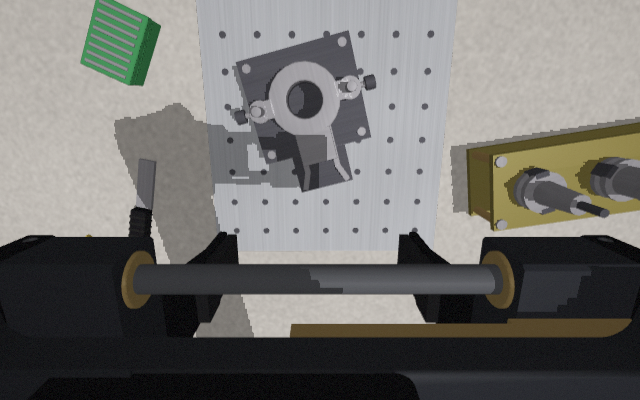

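View pics/w_blade.png

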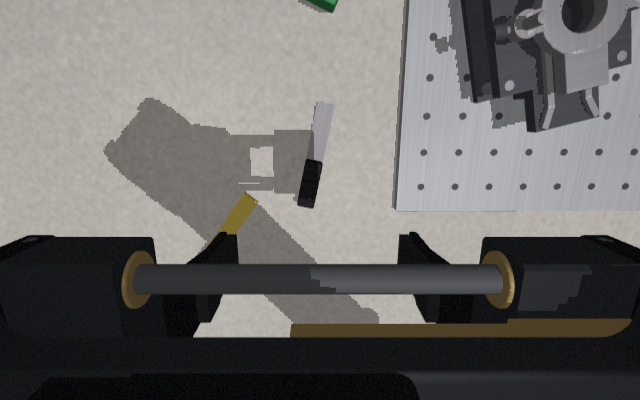

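```bash
python3 - <<'E'
from h import *
import pickle
L=lambda n:pickle.load(open(n+".pkl","rb"))
b=L("w_blade"); n=L("w_nest"); r=L("w_rack")
B=onz(b,(311.4,182.8),0);T=onz(b,(324.7,102.7),0)
print("blade",B,T,np.linalg.norm(T-B),np.degrees(np.arctan2(*(T-B)[[1,0]])))
M=onz(n,(327.8,183.5),.062);S=onz(n,(312.7,121.4),.062);Q=onz(n,(304,98.4),.088);O=onz(n,(306.6,104.7),.012)
print(M,S,Q,O)
for a,c in((M,S),(M,Q),(M,O)): print(np.linalg.norm((c-a)[:2]),np.degrees(np.arctan2(*(c-a)[[1,0]])))
C=onz(r,(319.4,133),.066);Sl=onz(r,(249.5,139.3),.066);F=onz(r,(396.4,115.1),.066)
print(C,Sl,F,np.degrees(np.arctan2(*(Sl-F)[[1,0]])), np.linalg.norm(Sl-C),np.linalg.norm(F-C))
print("nuttop",onz(r,(321,131),.134))
save(b,"b_crop",(260,80,380,230),5); save(n,"n_crop",(220,20,400,200),4); save(r,"r_crop",(190,60,450,200),3)
E
```

```text
blade [0.44209682 0.32634857 0.        ] [0.53467881 0.31058269 0.        ] 0.0939147896842367 -9.664245358850572
[0.51489014 0.07709023 0.062     ] [0.58365675 0.09382818 0.062     ] [0.60637985 0.10192813 0.088     ] [0.60216984 0.1017688  0.012     ]
0.07077433273919898 13.679913957087535
0.0948013099131691 15.188740309406963
0.09070158679087456 15.788394395896333
[ 0.51939404 -0.23776774  0.066     ] [ 0.51248049 -0.15758807  0.066     ] [ 0.53896    -0.32445002  0.066     ] 99.01714107450123 0.08047718171314433 0.08886306333578987
nuttop [ 0.52527422 -0.23881127  0.134     ]
```

View pics/b_crop.png

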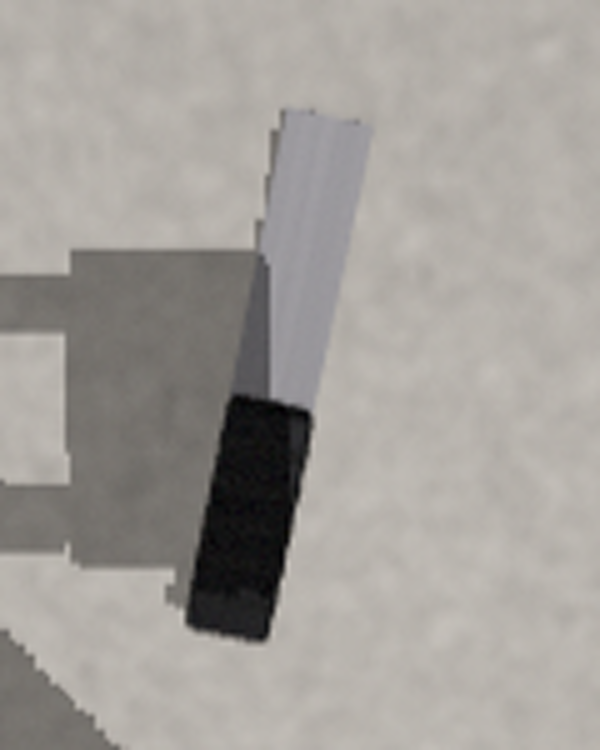

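View pics/n_crop.png

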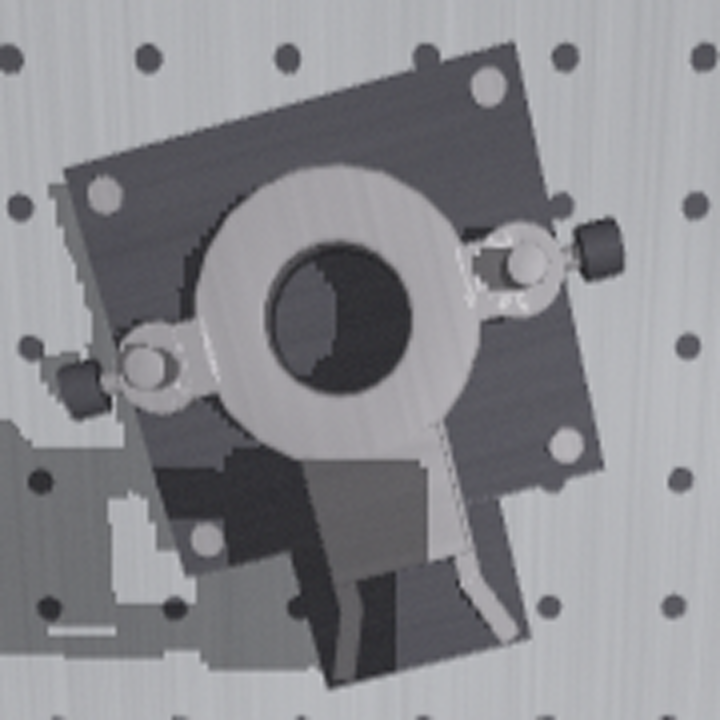

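View pics/r_crop.png

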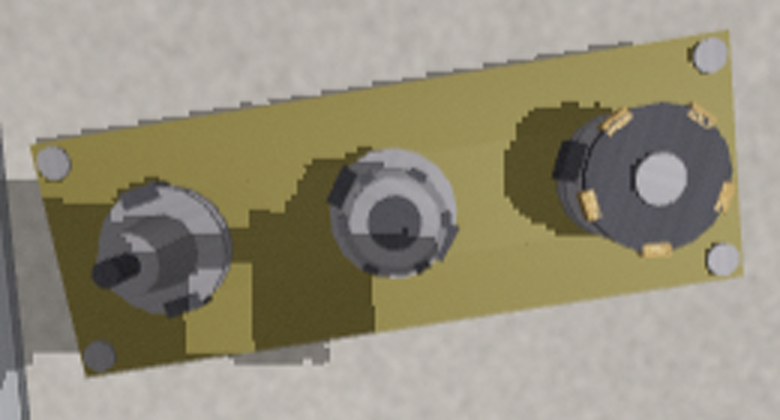

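```bash
cat > fit.py <<'E'
from h import *
from scipy.optimize import least_squares
def fit(p,X,uv,z0,x0):
    X=np.array(X,float)/1000; uv=np.array(uv,float)
    def f(v):
        c,s=np.cos(v[2]),np.sin(v[2])
        W=np.c_[v[0]+c*X[:,0]-s*X[:,1],v[1]+s*X[:,0]+c*X[:,1],z0+X[:,2]]
        return np.concatenate([proj(p,w)-u for w,u in zip(W,uv)])
    r=least_squares(f,x0,loss="soft_l1"); print(r.x[:2].round(4),np.degrees(r.x[2]).round(2)); print(r.fun.reshape(-1,2).round(1).tolist()); return r.x
E
python3 - <<'E'
from fit import *
import pickle
L=lambda n:pickle.load(open(n+".pkl","rb"))
c=lambda a,o,s:np.array(a)/s+np.array(o)
print("blade")
fit(L("w_blade"),[[92.5,10,6],[92.5,-10,6],[27.5,10,20],[27.5,-10,20],[-27.5,10,20],[-27.5,-10,20]],c([(283,108),(373,123),(232,397),(312,413),(187,627),(268,642)],(260,80),5),0,[.44,.326,-.17])
print("nest")
fit(L("w_nest"),[[55,60,50],[55,-60,50],[-55,-60,50],[-55,60,50],[-96,30,50],[-96,-30,50],[0,0,76],[0,46,96],[0,-46,96]],c([(64,170),(515,42),(604,467),(187,578),(330,690),(530,638),(338,317),(148,367),(528,262)],(220,20),4),.012,[.61,.1,.26])
print("rack")
fit(L("w_rack"),[[45,130,66],[45,-130,66],[-45,-130,66],[-45,130,66],[0,0,134],[0,-85,127]],c([(30,145),(728,30),(742,276),(85,377),(393,213),(661,179)],(190,60),3),0,[.52,-.237,.15])
E
```

```text
blade
[0.4441 0.3278] -11.33
[[0.3, -1.0], [-0.1, -0.4], [-0.7, 0.1], [0.7, 0.4], [-0.4, 0.3], [0.2, 0.5]]
nest
[0.6051 0.1013] 14.4
[[-0.3, -0.4], [-0.1, -0.6], [0.4, 0.4], [-0.1, -0.0], [-0.4, -0.2], [0.6, -0.1], [0.2, 0.5], [-0.5, 0.1], [0.2, 0.3]]
rack
[ 0.5225 -0.2392] 8.7
[[-0.3, -0.5], [0.0, -0.3], [0.0, -0.1], [0.1, -0.1], [0.4, 3.1], [-0.2, -0.1]]
```

```bash
python3 - <<'E'
from h import *
for nm,pos,yaw in [("b",[.4441,.3278,.005],-11.33),("n",[.6051-.1175*.9686,.1013-.1175*.2487,.066],14.4),("n2",[.6051-.19*.9686,.1013-.19*.2487,.10],14.4),("c",[.5225,-.2392,.105],98.7),("s",[.605,.101,.127],98.7),("s",[.605,.101,.127],104.4)]:
    for d in(0,180):
        q=manip.ik(pos,R(yaw+d)); print(nm,d,None if q is None else np.round(q,0))
E
```

```text
b 0 [  -8.   23.  -36.  109.   17.   54. -153.]
b 180 [ 15.  38. -68. 108.  40.  62.  10.]
n 0 [ 32.  13. -47. 113.  11.  58. -96.]
n 180 [ 48.  20. -67. 113.  21.  61.  76.]
n2 0 [ 38.  -2. -47. 121.  -2.  61. -84.]
n2 180 [-72. -10.  58. 124.  10.  62.  85.]
c 0 [ 46.  17. -28. 101.   9.  64.  24.]
c 180 [  35.   15.  -15.  102.    4.   64. -153.]
s 0 [ 30.  26. -53.  94.  22.  71. -19.]
s 180 [ 38.  34. -68.  94.  32.  75. 154.]
s 0 [ 30.  27. -54.  94.  23.  71. -14.]
s 180 [ -62.   31.   67.   97.  -30.   72. -154.]
```

```bash
python3 - <<'E'
from h import *
b=np.array([.4441,.3278]); Rb=R(-11.33+180)
manip.command_gripper(.05,50)
manip.move_ptp([*b,.06],Rb)
print(manip.movel([*b,.004],Rb,speed=.08,f_stop=8), manip.get_obs()["tool_pos"])
manip.command_gripper(0.0,50)
o=manip.get_obs(); print(o["grip_width"],o["joints"].round(0),o["clock"])
manip.movel([*b,.10],Rb,speed=.15)
p=wrist(); save(p,"g1"); s=manip.grab_frame("scene"); save(s,"g1s",(340,100,540,300),3)
print(manip.get_obs()["clock"])
E
```

```text
False [0.44420623 0.3282024  0.00427622]
0.019618031547679618 [ 14.  37. -66. 108.  39.  61.  11.] 10.125
11.0167
```

View pics/g1s.png

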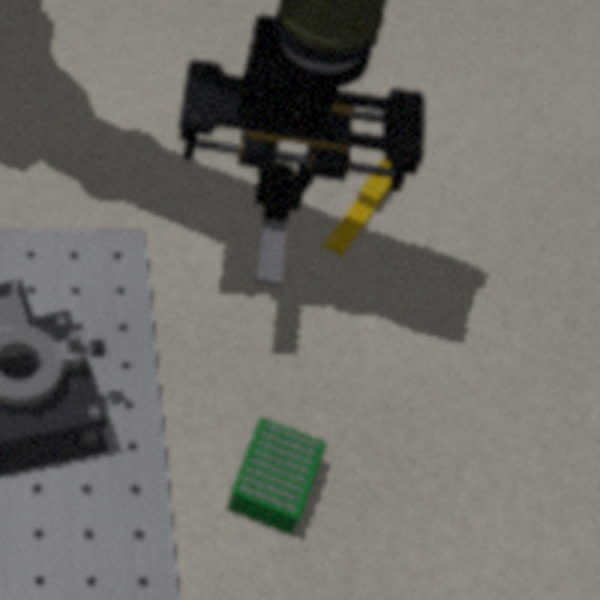

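View pics/g1.png

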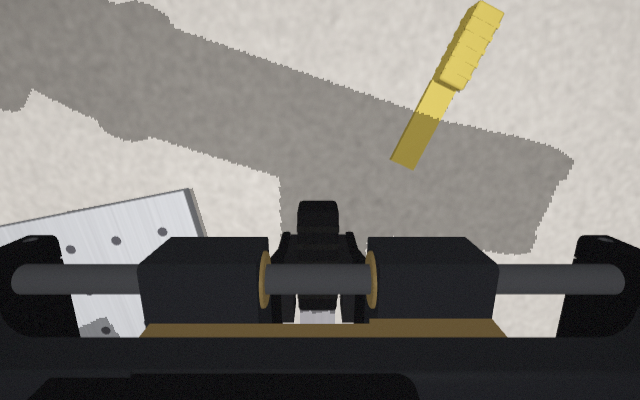

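The blade is gripped straight and is level. The yellow piece hasn't moved. Next I'll take it over the tongue.

```bash
cat >> h.py <<'E'
N=np.array([.6051,.1013]); NY=14.4
def nest(x,y=0.):
    c,s=np.cos(np.radians(NY)),np.sin(np.radians(NY)); return N+np.array([c*x-s*y,s*x+c*y])
E
python3 - <<'E'
from h import *
Rn=R(NY+180)
q=manip.ik([*nest(-.18),.11],Rn);print(q)
manip.move_ptp([*nest(-.18),.11],Rn)
o=manip.get_obs(); print(o["joints"].round(0),o["tool_pos"],nest(-.18),o["clock"])
s=manip.grab_frame("scene"); save(s,"a1s",(260,110,440,260),4)
t=manip.grab_frame("top"); save(t,"a1t",(240,110,370,260),4)
E
```

```text
[ -6.87057178  -2.41570198  -4.01936201 120.07411271  -0.19112391
  62.33578575  93.60236344]
[ -7.  -2.  -4. 120.  -0.  62.  94.] [0.43042111 0.05752951 0.10945553] [0.43075503 0.05653582] 12.25
```

View pics/a1s.png

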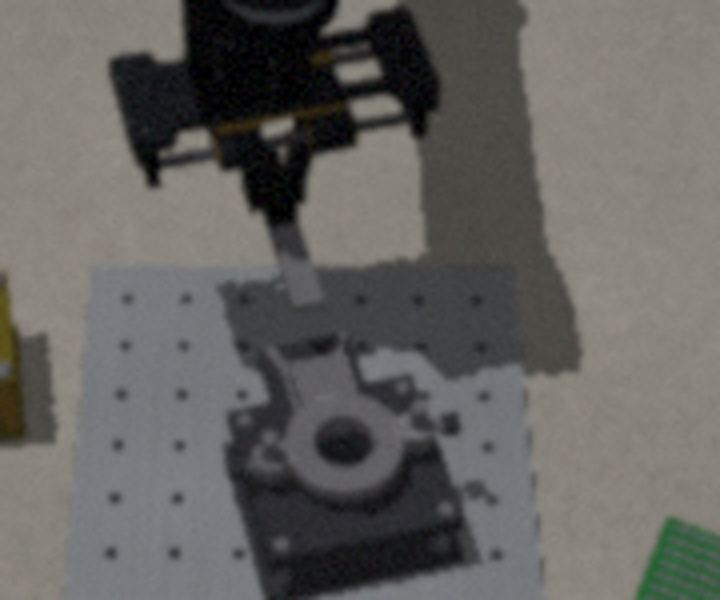

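View pics/a1t.png

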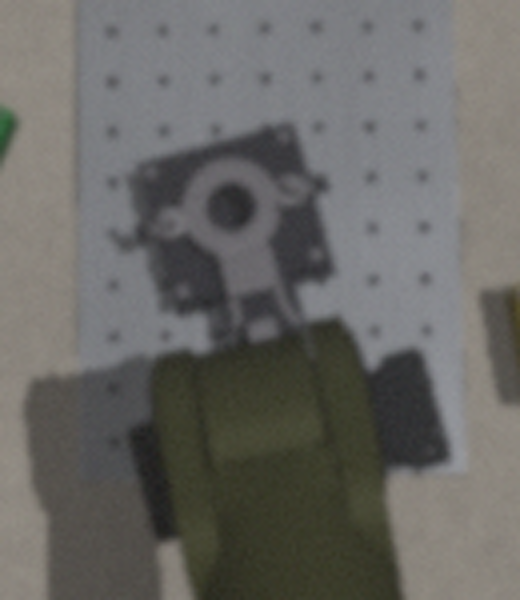

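The tip sits centred between the flares (top crop 265,325, with the strips at 228 and 298). I'll lower it to the deck and slide it in.

```bash
python3 - <<'E'
from h import *
Rn=R(NY+180)
o=manip.get_obs()
st=manip.movel([*nest(-.18),.064],Rn,speed=.04,f_stop=4)
o=manip.get_obs(); print(st,o["tool_pos"],o["force"].round(1),o["clock"])
z=o["tool_pos"][2]+.0012 if st else .0665
manip.movel([*nest(-.178),z],Rn,speed=.04)
print(manip.get_obs()["force"].round(1),z)
st=manip.movel([*nest(-.113),z],Rn,speed=.035,f_stop=7)
o=manip.get_obs(); d=o["tool_pos"][:2]-N
a=np.radians(NY);u=np.array([np.cos(a),np.sin(a)])
print(st,o["tool_pos"],"nest x",d@u,"y",d@[-u[1],u[0]],o["force"].round(1),o["moment"].round(2),o["clock"])
s=manip.grab_frame("scene"); save(s,"i1s",(260,110,440,260),4)
E
```

```text
True [0.43030167 0.05645014 0.06478085] [0.  0.1 3.8] 13.4167
[ 1.1  0.1 -0.4] 0.06598085398059378
True [0.49167033 0.07221187 0.06600512] nest x -0.11709999346555845 y 3.4540344547408085e-05 [0.2 0.5 4.4] [ 0.13 -0.08  0.01] 15.2583
```

View pics/i1s.png

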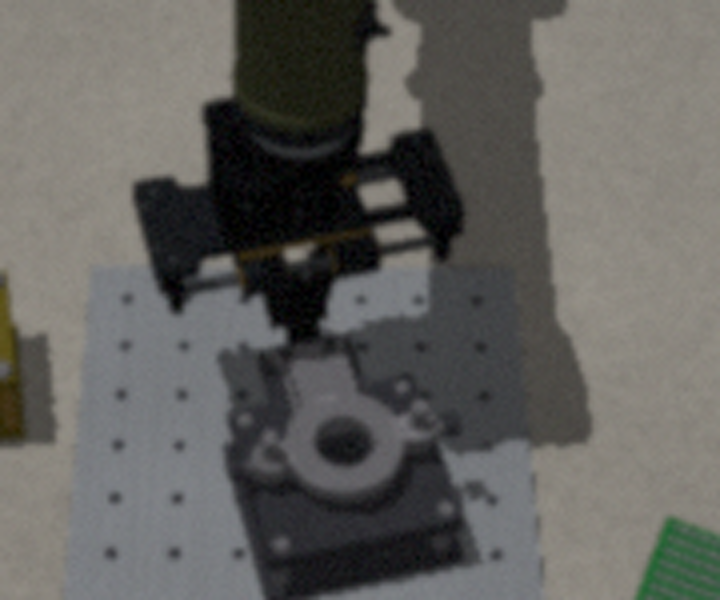

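```bash
cat >> h.py <<'E'
def st(l=""):
    o=manip.get_obs(); d=o["tool_pos"][:2]-N
    a=np.radians(NY);u=np.array([np.cos(a),np.sin(a)])
    print(l,"nx %.4f ny %.4f z %.4f"%(d@u,d@[-u[1],u[0]],o["tool_pos"][2]),o["force"].round(1),"grip %.4f t %.2f"%(o["grip_width"],o["clock"])); return o
E
python3 - <<'E'
from h import *
Rn=R(NY+180)
o=st("now"); z=o["tool_pos"][2]
print(manip.movel([*nest(-.110),z],Rn,speed=.02,f_stop=12)); st("push")
manip.sleep(.2); st("rest")
# deck contact
print(manip.movel([*nest(-.117),z-.003],Rn,speed=.01,f_stop=3)); st("down")
E
```

```text
now nx -0.1171 ny -0.0000 z 0.0660 [-0.2 -0.2  4.8] grip 0.0196 t 15.31
True
push nx -0.1171 ny 0.0000 z 0.0660 [-1.2  0.   3.6] grip 0.0197 t 15.58
rest nx -0.1171 ny 0.0000 z 0.0660 [-1.7  0.5  5.2] grip 0.0198 t 15.78
True
down nx -0.1171 ny -0.0000 z 0.0660 [-0.7 -0.7  4.6] grip 0.0198 t 15.99
```

The blade is blocked at nest x −117.1 mm (nominal home −117.5), even with a 12 N push, and it rests on the deck. Releasing it and checking.

```bash
python3 - <<'E'
from h import *
import pickle
Rn=R(NY+180)
manip.command_gripper(.05); st("open")
manip.movel([*nest(-.1171),.15],Rn,speed=.1); st("up")
try:
    manip.move_ptp([*nest(.07),.27],Rn)
except manip.MotionError as e: print(e)
print(manip.get_obs()["joints"].round(0))
p=wrist(); pickle.dump(p,open("w_n2.pkl","wb")); save(p,"w_n2"); st()
print([(m["uv"],m["score"]) for m in manip.mark_of("blade",p)][:2],[(m["uv"],m["score"]) for m in manip.mark_of("ring_seat",p)][:2])
E
```

```text
open nx -0.1173 ny 0.0000 z 0.0659 [ 0.3 -0.4 -0.1] grip 0.0497 t 16.81
up nx -0.1176 ny 0.0000 z 0.1493 [ 0.2 -0.3  0.3] grip 0.0502 t 17.80
[-9. 22. -4. 74.  1. 85. 91.]
 nx 0.0687 ny -0.0001 z 0.2687 [ 0.4 -0.3 -1. ] grip 0.0498 t 18.74
[] []
```

View pics/w_n2.png

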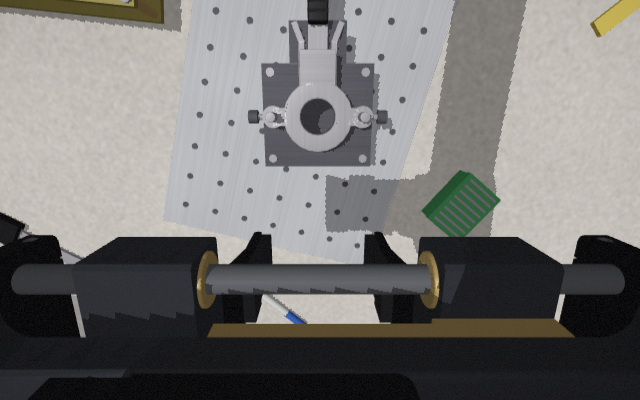

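Very clear: the blade lies straight between the guides under the ear, with its handle at about (317,10). I'll refit the nest from this opposite view and work out the handle's position from its front edge.

```bash
python3 - <<'E'
from h import *
import pickle
p=pickle.load(open("w_n2.pkl","rb")); save(p,"n2c",(240,0,400,180),4)
E
```

```text
(no output)
```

View pics/n2c.png

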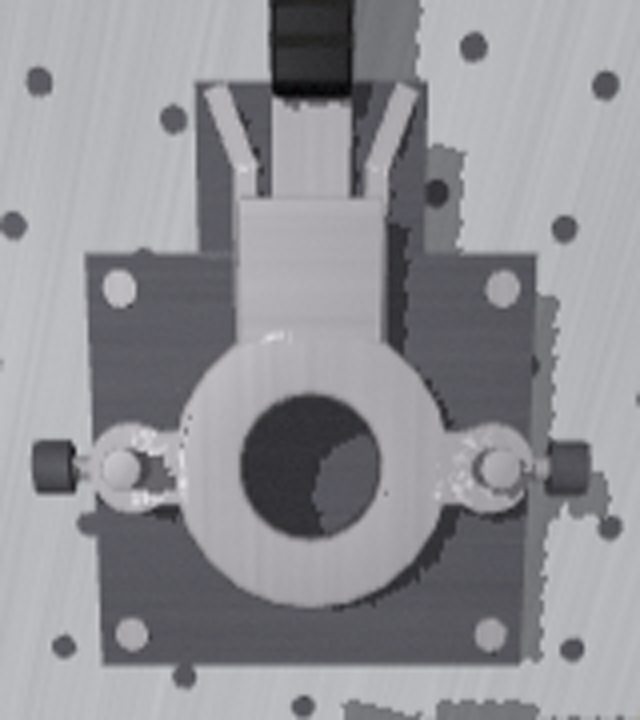

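```bash
python3 - <<'E'
from fit import *
import pickle
p=pickle.load(open("w_n2.pkl","rb"))
c=lambda a:np.array(a)/4+np.array([240,0])
x=fit(p,[[-55,-60,50],[-55,60,50],[55,60,50],[55,-60,50],[-96,-30,50],[-96,30,50],[0,0,76],[0,-46,96],[0,46,96],[-64,-18,76],[-64,18,76]],
 c([(86,254),(536,254),(521,664),(104,664),(196,82),(427,82),(312,465),(122,468),(499,468),(238,198),(383,198)]),.012,[.61,.1,.26])
a=x[2];u=np.array([np.cos(a),np.sin(a)])
for uv,z in[((312,98),.068),((312,93),.068)]:
    d=onz(p,c(uv),z)[:2]-x[:2]; print("handle front nest xy",d@u,d@[-u[1],u[0]])
E
```

```text
[0.6057 0.1026] 14.45
[[-0.2, -0.2], [0.3, -0.3], [-0.2, 0.2], [-0.3, 0.3], [-0.4, -0.2], [0.2, -0.3], [-0.2, 0.8], [-0.2, 0.3], [0.6, 0.2], [-0.2, -0.2], [0.5, -0.2]]
handle front nest xy -0.09065176068093504 0.0002506669671756521
handle front nest xy -0.09179510040311932 0.0002516437842445801
```

```bash
python3 - <<'E'
from h import *
import pickle
manip.command_gripper(.07)
yaw=98.7
# camera is ahead in tool +x (≈ +y world): offset tool back so chuck is in view
r=np.radians(yaw); u=np.array([np.cos(r),np.sin(r)])
C=np.array([.5228,-.2386])
manip.move_ptp([*(C-.055*u),.27],R(yaw)); 
p=wrist(); pickle.dump(p,open("w_c.pkl","wb")); save(p,"w_c"); st()
print(manip.get_obs()["joints"].round(0), proj(p,[*C,.134]))
save(p,"w_cc",(240,60,400,200),4)
print([(m["uv"],m["score"]) for m in manip.mark_of("chuck",p)][:2],proj(p,[*C,.066]))
E
```

```text
nx -0.1682 ny -0.3621 z 0.2698 [ 1.3  0.4 -0.1] grip 0.0699 t 21.17
[10. 12. 19. 86. -4. 82. 38.] [315.86142491 135.16142214]
[([317.2, 131.0], 0.96), ([195.7, 127.0], 0.67)] [316.15124686 131.06722895]
```

View pics/w_c.png

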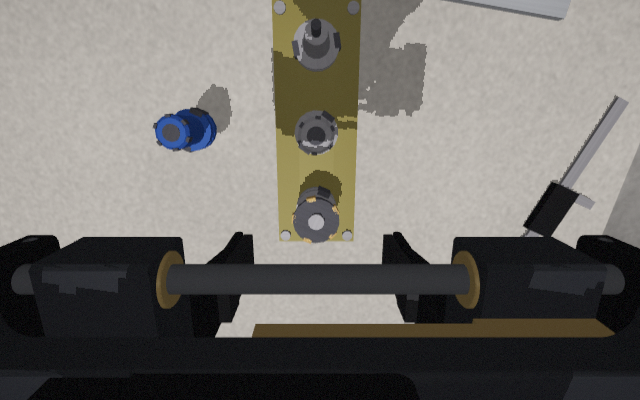

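View pics/w_cc.png

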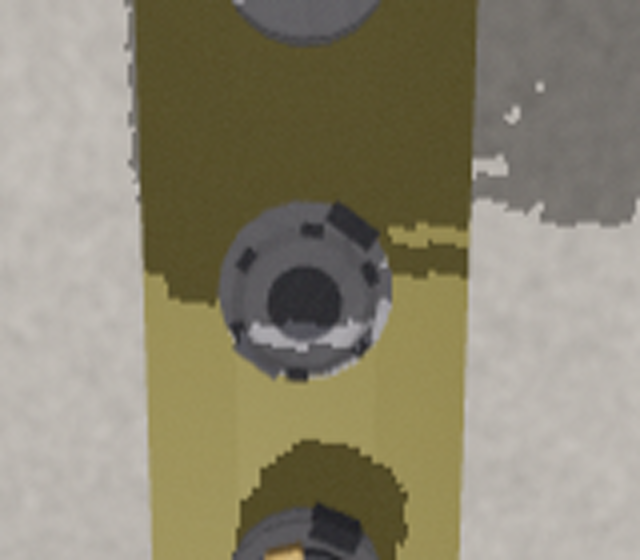

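The dark bore of the nut shows at (316,135), exactly where I predicted. The slim holder is above it and the face mill below, and the blue one stands well clear. Gripping it now.

```bash
python3 - <<'E'
from h import *
yaw=98.7; C=np.array([.5228,-.2386])
manip.move_ptp([*C,.17],R(yaw))
print(manip.movel([*C,.106],R(yaw),speed=.08,f_stop=6)); st("down")
manip.command_gripper(0.0,60); o=st("gripped")
manip.sleep(.2); f0=st()["force"]
manip.movel([*C,.106+.04],R(yaw),speed=.06); st()
manip.movel([*C,.106+.125],R(yaw),speed=.12); st("lifted")
s=manip.grab_frame("scene"); save(s,"c1s",(120,100,320,250),4)
E
```

```text
False
down nx -0.1639 ny -0.3090 z 0.1065 [-0.7 -0.3  0.2] grip 0.0698 t 22.70
gripped nx -0.1644 ny -0.3087 z 0.1060 [-1.2  1.2  0.2] grip 0.0325 t 23.43
 nx -0.1644 ny -0.3088 z 0.1060 [-1.1  0.4  1.4] grip 0.0325 t 23.62
 nx -0.1644 ny -0.3086 z 0.1458 [-0.3  0.8 -4.3] grip 0.0326 t 24.44
lifted nx -0.1647 ny -0.3084 z 0.2300 [-0.9  0.7 -4.7] grip 0.0327 t 25.30
```

View pics/c1s.png

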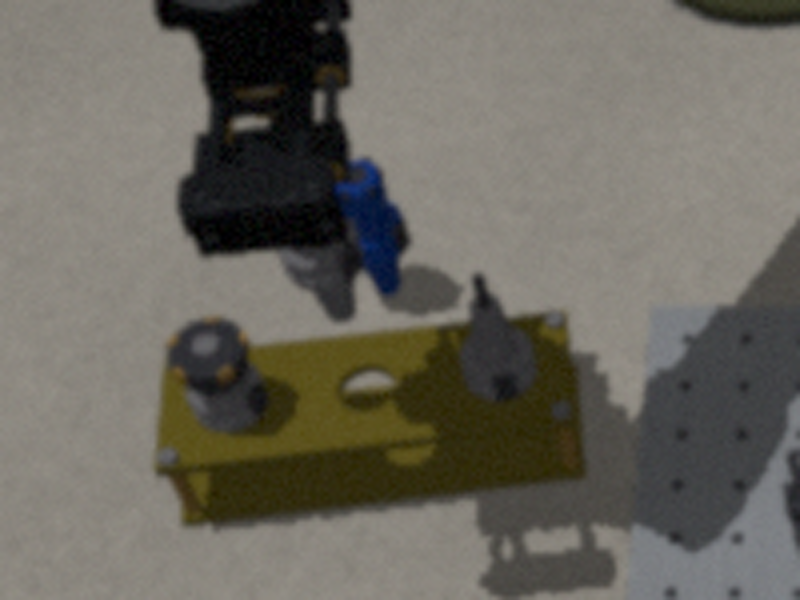

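```bash
python3 - <<'E'
from h import *
s=manip.grab_frame("scene"); o=st(); T=o["tool_pos"]
f=lambda X:((proj(s,X)-[120,100])*4).round(0)
for dz,n in[(-.04,"flange under"),(-.0884,"tip"),(-.02,"flange top")]: print(n,f(T+[0,0,dz]))
im=s["frame"].copy()[120:200,180:240]
im=np.clip(im.astype(float)*1.8,0,255).astype(np.uint8)
cv2.imwrite("pics/c2s.png",cv2.cvtColor(cv2.resize(im,None,fx=10,fy=10,interpolation=cv2.INTER_CUBIC)[:600],cv2.COLOR_RGB2BGR))
# outline prediction
def circ(r,dz): 
    return [((proj(s,T+[r*np.cos(a),r*np.sin(a),dz])-[180,120])*10).round(0).tolist() for a in np.radians([0,90,180,270])]
print(circ(.008,-.0884)); print(circ(.016,-.04)); print(circ(.023,-.04));print(circ(.023,-.02))
E
```

```text
nx -0.1648 ny -0.3083 z 0.2296 [-0.5  0.2 -4.3] grip 0.0325 t 25.40
flange under [324. 261.]
tip [341. 313.]
flange top [316. 239.]
[[248.0, 608.0], [286.0, 582.0], [259.0, 556.0], [221.0, 582.0]]
[[197.0, 506.0], [278.0, 453.0], [221.0, 401.0], [141.0, 453.0]]
[[192.0, 529.0], [308.0, 453.0], [226.0, 379.0], [111.0, 453.0]]
[[172.0, 473.0], [290.0, 397.0], [208.0, 322.0], [91.0, 396.0]]
```

View pics/c2s.png

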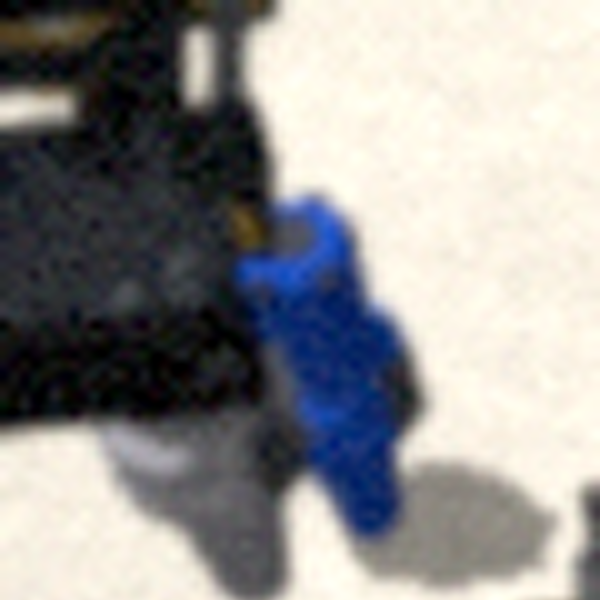

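The holder hangs upright: the taper tip is where an upright one should project. Now over the slim holder, with clearance, to the nest.

```bash
sed -i 's/^N=np.array.*; NY/N=np.array([.6054,.1020]); NY/' h.py; python3 - <<'E'
from h import *
Rs=R(104.4)
print(manip.ik([*N,.127],Rs))
o=st()
manip.movel([*o["tool_pos"][:2],.29],R(98.7),speed=.15)
manip.move_ptp([*N,.29],Rs); st("above")
manip.movel([*N,.185],Rs,speed=.15); st()
manip.sleep(.3); o=st(); print(o["joints"].round(0))
s=manip.grab_frame("scene"); save(s,"s1",(280,130,420,270),4)
t=manip.grab_frame("top"); save(t,"s1t",(240,110,370,240),4)
T=o["tool_pos"]; print(proj(s,T-[0,0,.0884])*4-np.array([280,130])*4, proj(s,[*N,.088])*4-np.array([280,130])*4)
E
```

```text
[-14.76727141  17.47615511   3.27196626  95.51989287  -1.06666906
  67.03427759   3.17020738]
 nx -0.1653 ny -0.3089 z 0.2296 [-0.5  0.2 -4.3] grip 0.0325 t 25.40
above nx -0.0004 ny -0.0029 z 0.2899 [-0.5  0.3 -4.4] grip 0.0327 t 27.26
 nx 0.0007 ny -0.0004 z 0.1862 [-0.3 -0.3 -3.9] grip 0.0322 t 28.11
 nx 0.0004 ny 0.0001 z 0.1858 [-0.  -0.5 -4.2] grip 0.0328 t 28.41
[-15.  15.   3.  92.  -1.  73.   3.]
[263.66288388 351.15704539] [262.88130209 359.31710181]
```

View pics/s1.png

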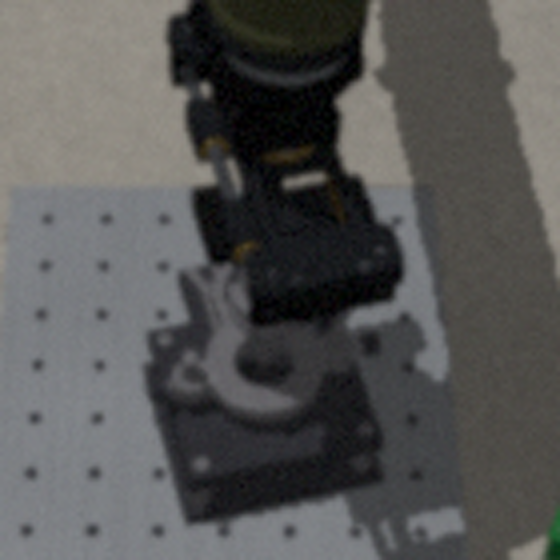

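The bore at (265,360) matches the projected taper axis. Lowering it.

```bash
python3 - <<'E'
from h import *
Rs=R(104.4)
print(manip.movel([*N,.134],Rs,speed=.05,f_stop=5)); st("near")
manip.sleep(.3); st()
print(manip.movel([*N,.122],Rs,speed=.015,f_stop=5)); o=st("contact"); print(o["moment"].round(2))
s=manip.grab_frame("scene"); save(s,"s2",(280,130,420,270),4)
E
```

```text
False
near nx 0.0004 ny -0.0000 z 0.1345 [-0.3 -0.6 -3.7] grip 0.0327 t 29.68
 nx 0.0001 ny -0.0000 z 0.1342 [-0.7  0.4 -4.6] grip 0.0322 t 29.98
True
contact nx -0.0000 ny -0.0000 z 0.1273 [-0.3  0.6  5.7] grip 0.0327 t 30.50
[ 0.02 -0.22  0.02]
```

View pics/s2.png

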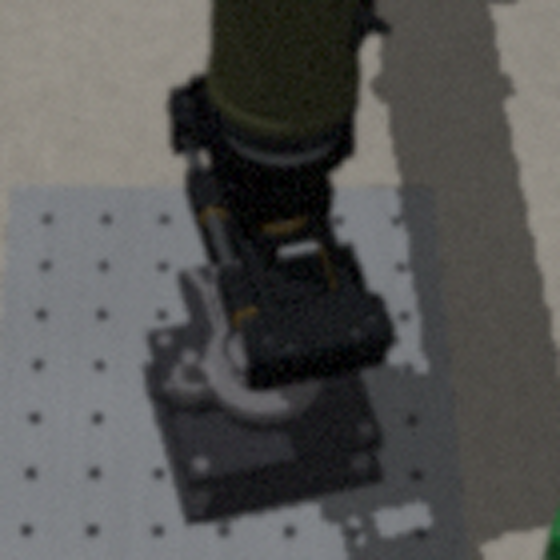

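```bash
python3 - <<'E'
from h import *
Rs=R(104.4)
z0=st()["tool_pos"][2]
for k in range(1,6):
    h=manip.movel([*N,z0-.0012*k],Rs,speed=.012,f_stop=8); manip.sleep(.15); st(f"{k} {h}")
    if h: break
E
```

```text
nx -0.0000 ny -0.0000 z 0.1273 [ 0.1 -0.9  4.8] grip 0.0328 t 30.55
1 False nx 0.0000 ny -0.0000 z 0.1267 [-2.1  0.6  5.3] grip 0.0328 t 31.00
2 False nx 0.0000 ny -0.0000 z 0.1256 [-1.1 -0.7  6.3] grip 0.0329 t 31.40
3 False nx 0.0000 ny -0.0000 z 0.1246 [-2.7 -1.7  6.4] grip 0.0326 t 31.80
4 False nx 0.0000 ny -0.0000 z 0.1236 [-2.4 -0.3  7.6] grip 0.0323 t 32.20
5 False nx 0.0000 ny 0.0000 z 0.1225 [-2.4 -0.3  8.3] grip 0.0328 t 32.60
```

```bash
python3 - <<'E'
from h import *
Rs=R(104.4)
zc=.1273-.006
for k in range(1,12):
    zc-=.0008
    h=manip.movel([*N,zc],Rs,speed=.01,f_stop=8); manip.sleep(.2)
    o=st(f"{k} {zc:.4f} {h}"); f=np.mean([manip.get_obs()["force"][2] for _ in range(5)])
    if h or f>13.5: break
E
```

```text
1 0.1205 False nx 0.0000 ny -0.0000 z 0.1220 [-3.2 -1.1  9.7] grip 0.0326 t 33.05
2 0.1197 False nx 0.0001 ny -0.0000 z 0.1219 [-3.9 -0.7 12.1] grip 0.0328 t 33.50
3 0.1189 False nx 0.0001 ny -0.0000 z 0.1218 [-6.2 -1.7 16.3] grip 0.0330 t 33.95
```

```bash
python3 - <<'E'
from h import *
Rs=R(104.4)
def avg():
    F=[]
    for _ in range(8): manip.sleep(.03);F.append(manip.get_obs()["force"])
    print("F",np.mean(F,0).round(2),np.std(F,0).round(2)); return np.mean(F,0)
avg()
M=N+[-.0008,-.0002]
manip.movel([*M,.1188],Rs,speed=.01); manip.sleep(.3); st(); f=avg(); o=manip.get_obs(); print(o["moment"].round(2),o["orientation"][:,2])
E
```

```text
F [-5.72 -1.34 15.75] [0.24 0.36 0.34]
 nx 0.0001 ny -0.0000 z 0.1219 [-4.5 -0.4 15.2] grip 0.0329 t 34.77
F [-4.21 -0.98 15.09] [0.55 0.57 0.52]
[-0.2   0.93  0.03] [ 2.49452932e-03  7.05874691e-04 -9.99996640e-01]
```

```bash
python3 - <<'E'
from h import *
Rs=R(104.4)
def avg():
    F=[]
    for _ in range(8): manip.sleep(.03);F.append(manip.get_obs()["force"])
    print("F",np.mean(F,0).round(2),np.std(F,0).round(2)); return np.mean(F,0)
for dx,z in[(-.0018,.1184),(-.0026,.1181)]:
    M=N+[dx,-.0005]
    manip.movel([*M,z],Rs,speed=.01); manip.sleep(.3); st(); f=avg()
    if f[2]>17 and abs(f[0])<2.5: break
import pickle
s=manip.grab_frame("scene"); save(s,"f1",(260,120,440,260),4); save(s,"f1full")
t=manip.grab_frame("top"); save(t,"f1t")
print(manip.get_obs()["joint_vel"].round(2))
E
```

```text
nx -0.0000 ny -0.0000 z 0.1219 [-2.3  0.5 14.8] grip 0.0327 t 35.59
F [-2.6  -0.2  14.98] [0.63 0.26 0.23]
 nx -0.0001 ny -0.0000 z 0.1219 [-1.2 -0.8 14.1] grip 0.0325 t 36.41
F [-0.75  0.07 14.61] [0.35 0.56 0.61]
[ 0.08 -0.03 -0.05 -0.05 -0.09  0.11  0.03]
```

View pics/f1.png

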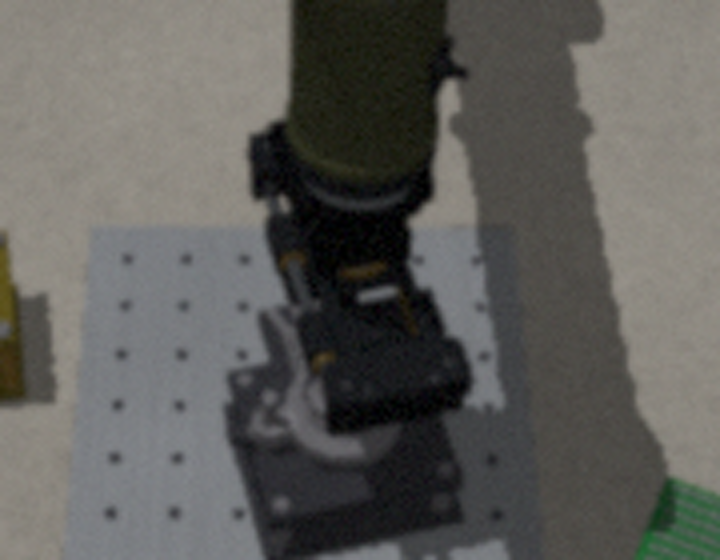

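View pics/f1full.png

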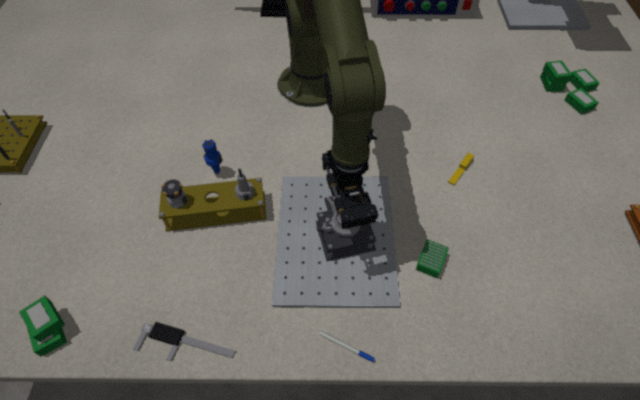

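```bash
python3 - <<'E'
from h import *
Rs=R(104.4)
def avg(n=8):
    F=[]
    for _ in range(n): manip.sleep(.03);F.append(manip.get_obs()["force"])
    print("F",np.mean(F,0).round(2),np.std(F,0).round(2)); return np.mean(F,0)
z=.1181;dx=-.0026
for k in range(6):
    z-=.0003; dx-=.0002
    manip.movel([*(N+[dx,-.0005]),z],Rs,speed=.01); manip.sleep(.3); st(f"{z:.4f}"); f=avg()
    if f[2]>17.0: break
manip.sleep(1); st("hold"); avg(20); print(manip.get_obs()["orientation"][:,2].round(4))
E
```

```text
0.1178 nx -0.0001 ny -0.0000 z 0.1219 [-1.   0.6 15.5] grip 0.0324 t 37.33
F [-0.95 -0.16 15.83] [0.46 0.75 0.49]
0.1175 nx -0.0001 ny -0.0000 z 0.1219 [-0.7 -0.3 17.9] grip 0.0324 t 38.14
F [-1.   -0.18 16.51] [0.44 0.34 0.35]
0.1172 nx -0.0001 ny -0.0000 z 0.1219 [-0.3 -0.3 17. ] grip 0.0325 t 38.96
F [-0.71 -0.45 17.58] [0.36 0.67 0.19]
hold nx -0.0001 ny -0.0000 z 0.1219 [-1.6 -1.2 17.1] grip 0.0325 t 40.23
F [-0.74 -0.28 17.75] [0.44 0.4  0.38]
[ 0.0078  0.0016 -1.    ]
```

```bash
python3 - <<'E'
from h import *
p=wrist(); save(p,"f_w"); t=manip.grab_frame("top"); save(t,"f_t",(180,110,480,260),2.6)
print([proj(p,[*nest(x,y),.062+z]).round(0).tolist() for x,y,z in[(-.09,0,.006),(-.145,0,.02),(0,.06,0)]])
E
```

```text
[[189.0, 220.0], [97.0, 227.0], [316.0, 133.0]]
```

View pics/f_w.png

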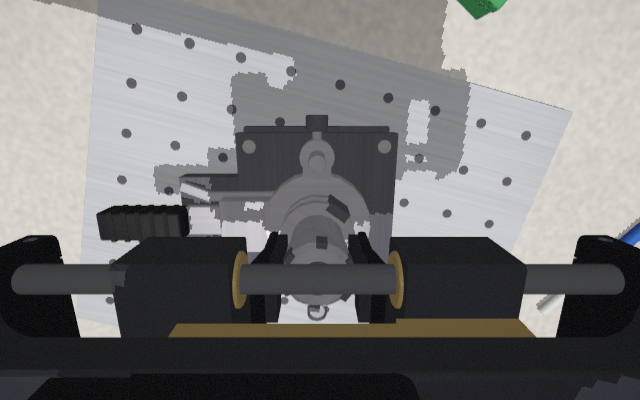

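View pics/f_t.png

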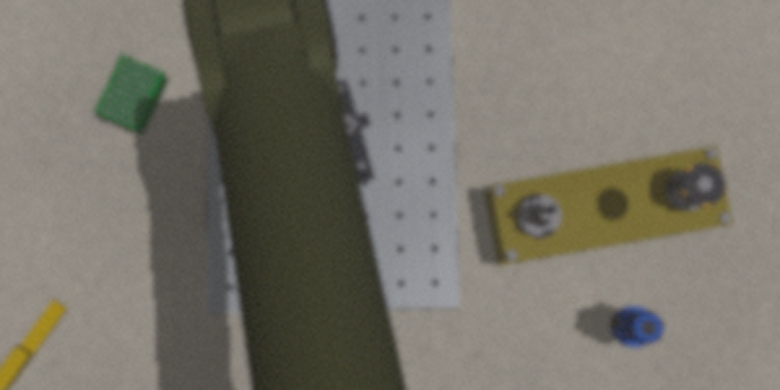

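In the wrist view the blade handle spans columns 97–189, exactly where a blade at home should show. The holder stands in the ring and everything else is in place. Handing in.

```bash
python3 -c "
from h import *
st('final'); manip.hand_in()"
```

```text
final nx -0.0001 ny 0.0000 z 0.1218 [-0.1  1.1 17.7] grip 0.0323 t 40.99
the job is handed in; nothing more can be done
```

The job is done and handed in at 41 s. The gauge blade is home under the ring's ear, and the plain-nut holder is pressed down on it at about 17.7 N, still gripped.

- **Blade:** I slid it in until a 12 N push no longer moved it, then let go. It stopped at −117.1 mm in the nest's frame; home is −117.5. A picture after release put the handle's front about 0.7 mm short of nominal, which is within the error of reading the picture. A last picture under load agreed with the home position.
- **Holder:** It stands in the ring at the nest's centre. The ring met it at a tool height of 127.3 mm and gave at roughly 0.8 N per mm. It then went solid at 121.9 mm, about 5.5 mm lower, which fits the 6 mm expected on the blade.
- **Push:** Sideways force built up to about 6 N while pressing, so I shifted the commanded position until it was around 1 N. That left the tool tilted about 0.45°, which I did not correct.
- **Grip width:** The fingers read 32.5 mm on the 34 mm nut. I did not explain the difference, but the grip held steady throughout.
- **Left alone:** The last pictures show the other two holders, the green box and both look-alikes where they were.

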